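Seat the carrier, open the two gate catches and hold the gate wide

TASK

Push the bearing's carrier along its rail by the upright knob until it clicks into its stop under the grille hood. Then squeeze the two catches on the ledge open, first the one with the round posts and after it the one with the flat tabs, and lift the grille gate by its handle past the detent until it stands at least 65 degrees up, so that I can reach in with the gauge. Finish while still gripping the handle and holding the gate wide: do not let go, and leave the things standing round the work where they are.

Things in the scene. Friction and masses are not known exactly. Their poses are not given: they have to be found in the camera images.
- station: The whole fixed jig on the worktop: grey hood 130 x 190 mm and 66 mm high on a dark base, with two rails running out of its open end along +y. Origin on the worktop under the middle of the hood. Own axes: +x points away from the robot to the gate's hinge, +y along the rails out of the hood, z up. A ledge with two catches runs along the hood's -x side, its top 66 mm above the worktop.
- carrier_knob (a point): Point on the axis of the carrier's upright knob, a dark round post of 18 mm diameter that stands on the end of the carrier's tail; the point lies 82 mm above the worktop, 19 mm below the knob's top; the post is free down to 35 mm above the worktop. The carrier (78 x 80 mm plate with a bearing on it) leads it by 120 mm towards station -y. The knob takes the pinch along station x.
- station_mark (a point): Where the point carrier_knob lies when the carrier sits in its stop under the hood (fixed to the station, 82 mm above the worktop, 25 mm outside the hood's open end).
- carrier (a joint): Travel of the carrier along station -y, m: 0 far out, 0.150 seated in its stop under the hood (a sprung ball; it resists with about 5 N from 0.134 on, then draws the carrier in and centres it), 0.170 against the end. It rubs with about 1.5 N and stays where it is left.
- first_fixed_post (a point): Point on the axis of the first catch's fixed round post (10 mm diameter, from 66 to 115 mm above the worktop); the point is 100 mm above the worktop.
- first_sliding_post (a point): Point on the axis of the first catch's sliding round post (10 mm diameter, same height), 35 mm from the fixed one towards station +x when locked and 17 mm when squeezed; the point is 100 mm above the worktop. It carries the bolt that reaches over the gate's front rail (bolt top 83.5 mm above the worktop).
- catch_first (a joint): Travel of the first catch's sliding post towards its fixed post (station -x), m: 0 locked, 0.018 squeezed fully open (stop). Clears the gate from 0.010 on. It rubs with about 5 N, has no spring and stays where it is left.
- second_fixed_post (a point): Middle of the second catch's fixed flat tab (10 mm thick along x, 24 mm wide along y, up to 115 mm above the worktop), 80 mm from the first catch towards station -y; the point is 100 mm above the worktop.
- second_sliding_post (a point): Middle of the second catch's sliding flat tab (10 x 24 mm, up to 114 mm above the worktop), 35 mm from the fixed one towards station +x when locked and 17 mm when squeezed; the point is 100 mm above the worktop.
- catch_second (a joint): As catch_first, for the catch with the flat tabs.
- gate_handle (a point): Middle of the gate's handle, a round steel bar of 10 mm diameter, 80 mm long along station y, held on a post at each end 35 mm above the grille; with the gate shut its axis is 111 mm above the worktop.
- gate_hinge (a point): Middle of the gate's hinge axis, which runs along station y at the far (+x) side of the hood, 73 mm above the worktop. With the gate shut the handle's axis lies 86 mm from it towards -x and 38 mm above it; the grille reaches 128 mm from it. The handle moves on a circle of 94 mm radius in the station's x-z plane.
- gate (a joint): Opening angle of the grille gate, rad: 0 shut, grows as its front edge is lifted, 1.40 at the stop. A spring and its weight (together about 3 to 5 N at the handle) pull it back, so it falls when let go; on the way up it passes a ball detent between about 0.4 and 0.8, where the handle needs about 9 N.
- flux_jar: Cream jar with a black lid, 54 mm diameter, 58 mm high, standing near the rail's end; origin under its middle. Bystander.
- charcoal_block: Black block 46 x 85 x 26 mm lying beside the hood's closed end; origin under its middle. Bystander.
- solder_spool: Spool with black flanges, 38 mm diameter, 28 mm high, near the rail's end; origin under its middle. Bystander.

How it is judged:
On the way, in this order (a step that is already met when the one before it is completed fails the run):
1. the carrier sits in its stop (within 6 mm), the gate shut and both catches locked (value of joint carrier between 0.144 and 0.156 m and value of joint gate below 0.06 rad and value of joint each of catch_first, catch_second below 0.006 m), for 0.2 s.
2. the first catch (round posts) is squeezed open, the second still locked (value of joint catch_first above 0.01 m and value of joint catch_second below 0.006 m and value of joint gate below 0.06 rad), for 0.2 s.
3. the second catch (flat tabs) is squeezed open too, the gate still shut (value of joint each of catch_first, catch_second above 0.01 m and value of joint gate below 0.06 rad), for 0.2 s.
4. the gate is past its detent, the robot's fingers on it (value of joint gate above 0.85 rad and contact force between the fingers and gate above 0.5 N), for 0.1 s.
At the end, for the whole second after the job is handed in: The carrier is within 6 mm of its stop, both catches are open by more than 10 mm, and the gate is held still by the fingers (more than 0.5 N on it) more than 1.08 rad (62 degrees) up (value of joint carrier between 0.144 and 0.156 m and value of joint each of catch_first, catch_second above 0.01 m and value of joint gate above 1.08 rad and velocity of joint gate between -0.1 and 0.1 rad/s and contact force between the fingers and gate above 0.5 N); the arm keeps its last pose, push and grip.
It fails at once if the jar is shifted by more than 30 mm (distance of flux_jar from where it was at the start of the episode above 0.03 m).
It fails at once if the black block is shifted by more than 30 mm (distance of charcoal_block from where it was at the start of the episode above 0.03 m).
It fails at once if the spool is shifted by more than 30 mm (distance of solder_spool from where it was at the start of the episode above 0.03 m).
It also fails if it takes over 58 s, if anything falls off the work surface, if the arm or the gripper's body presses on something with over 40 N, if the wrist force passes 120 N, or if a joint passes its speed limit or range.

ROBOT

A 7-joint arm with a two-finger parallel gripper is mounted at the origin on a cart in front of the work surface, level with it; the furniture and walls round the work are solid. World frame = base frame: x ahead of the robot, y to its left, z up, the work surface at z = 0. Lengths are in m, angles in rad, forces in N, time in s.
With the tool pointing down it reaches from about 0.4 to 0.85 m from the base axis. Payload 4.5 kg.
Tool frame: the origin (TCP) lies between the finger pads; the fingertips stand 22 mm ahead of it and the grasp point (between the pads) lies 3 mm ahead of it (manip.nose_length is the distance from the TCP to the fingertips, in m); z points along the fingers, y is the line along which they close (so a half turn about z gives the same grasp; the last joint's range is limited). The gripper opens to 85 mm and grips with 20 to 120 N. Pads are 22 mm wide; open, the fingers measure 114 mm over their backs; the gripper's body (76 mm by 85 mm) begins 54 mm behind the grasp point. The pads swing forward as they close: fully open they stand 13 mm farther back than shut.
Start: joints at [1.259, 0.689, -0.195, 1.565, 0.157, 0.902, -0.215], TCP at [0.212, -0.588, 0.231] pointing down, gripper open.
Joint ranges: [-3.01, 3.01], [-0.46, 2.08], [-1.47, 1.51], [0.13, 2.56], [-1, 4.14], [0.04, 2.09], [-2.66, 2.66]. Speed limits (rad/s): [2.57, 2.57, 3.14, 3.14, 3.14, 3.14, 3.14].

INTERFACE

Orientations are given as a unit quaternion [x, y, z, w].
In Python, from rig import manip gives the robot as it stands.
- The arm moves only by the tool jog_arm, never from a script. Its argument "steps" is a list of rows, each a list of 3 entries, a list of its own where there are three numbers: the shift along the world's x, y, z in units of 0.2 m (1.0 is 0.2 m), then the turn, a rotation vector about the world's x, y, z in units of 360 degrees (1.0 is 360 degrees), then the opening, from 0 (shut) to 1 (fully open). In form: [[[x, y, z], [ax, ay, az], claw], ...]. A call has 1 to 8 rows; each row shifts and turns the commanded pose from where the row before left it; what a row does not reach is not made up. A row lasts 1/8 s, in which the tool goes at most 62.5 mm and 10.7 degrees, less where a joint would pass 70% of its speed; a pose out of reach is approached as far as the arm can. A call with a number of a shift or a turn outside -1 to 1 is refused whole. A call with a gripper value outside its range is refused whole. The fingers move at their own pace and stop on an object; "squeeze" is the grip in N (left out, the last holds). Time passes only in rows, so rows that do not move let the fingers close. It gives the time, the measured TCP pose, the force, the opening and the grip force at its end, in the units of the state.
- manip.observe(): the state, without advancing time (a new reading comes with each control period).
- manip.read_camera(name): name is "scene" or "side" or "wrist"; returns (picture, depth): 480x640x3 uint8, blue, green, red; 480x640 float32, m along the optical axis (not along the pixel's ray), 0 where there is no reading.
- manip.camera_model(name): a dict with "intrinsics" (3x3 intrinsics, pixels), "world_from_camera" (4x4, takes a point from camera to world coordinates). Camera axes: x right, y down, z forward; pixel columns grow to the right and rows downward; lengths in m; the calibration is good to about 2 mm. A picture is of the moment at which its call begins: read the wrist's pose just before it. camera_model takes no time and is no camera call; for the wrist camera it gives the pose at the moment of the call.
- manip.hand_in(): hands the job in; it is judged then, once.
Trained networks look in the newest picture that a camera, given by its name, has taken for a name from the list of things; names that differ only in an ending like _2 or _b are one class to them, and where a whole thing is asked for, a point or a joint stands for the part that bears it (a point fixed in the world has none). Each returns a list of dicts, best first, with "p" (0 to 1); they miss things now and then, are a little off and sometimes report something else, mostly with a low value. They report only what shows in the picture. A call takes as long as a camera call.
- manip.trace(query, camera): "pixels" (480x640 bool, what is visible of it) and "location" ([column, row] in pixels, amid what is visible of it).
- manip.pinpoint(query, camera): "location" ([column, row] in pixels: a listed point, or the origin of a listed thing).
The state is a dict: "clock": time; "qpos": joint angles; "qd": joint speeds; "tau": joint torques, N m; "position": TCP position; "eef_rot": TCP orientation; "contact_force": force on the tool from outside, world axes, zero at the start; "wrist_torque": the same for the moment, N m; "grip_width": opening from 0.0 (shut) to 1.0 (fully open); "gripper_force": force on a finger pad.
Only numpy, scipy, OpenCV 4.12 (cv2) and the standard library are available. Lean on these libraries where they do the work, as an engineer would, in place of code of your own. Each camera call takes 0.05 s, during which the arm holds its last target. There are 200 camera calls.

## Working session

There is one attempt and no reset: what is moved stays moved. The work goes in short steps, Python scripts to look and compute and a tool call to move; the robot and the scene stay as the last step left them, time stands still between calls to the robot, and variables do not carry over. Pictures are saved under pics/ and viewed, at most 10 in all, crops included, and the job is handed in when it is done.

Besides the shell and the picture viewer there is one more tool, called after ">>>" as name(argument=value, ...) on one line, values as JSON. jog_arm: Moves the arm, as the interface text tells. Its arguments: {"type":"object","properties":{"steps":{"type":"array"},"squeeze":{"type":"number"}},"required":["steps"]}

```bash
mkdir -p pics
cat > h.py <<'E'
import numpy as np, cv2
from rig import manip
def up(cam,uv,z):
    m=manip.camera_model(cam);K=np.array(m["intrinsics"]);T=np.array(m["world_from_camera"])
    d=T[:3,:3]@np.linalg.solve(K,[uv[0],uv[1],1.]);o=T[:3,3]
    return o+d*(z-o[2])/d[2]
Z=dict(station=0,carrier_knob=.082,station_mark=.082,first_fixed_post=.1,first_sliding_post=.1,second_fixed_post=.1,second_sliding_post=.1,gate_handle=.111,gate_hinge=.073,flux_jar=0,charcoal_block=0,solder_spool=0)
def find(cam,names=Z):
    for n in names:
        r=manip.pinpoint(n,cam)
        for q in r[:2]: print(cam,n,round(q["p"],2),np.round(q["location"]),np.round(up(cam,q["location"],Z[n]),4))
def st():
    s=manip.observe();print({k:np.round(s[k],3) for k in("clock","qpos","position","eef_rot","contact_force","grip_width","gripper_force")})
E
python3 - <<'E'
from h import *
st()
for c in("scene","side"):
    im,d=manip.read_camera(c);cv2.imwrite(f"pics/{c}.png",im);find(c)
E
```

```text
{'clock': np.float64(0.0), 'qpos': array([ 1.259,  0.69 , -0.195,  1.566,  0.157,  0.903, -0.215]), 'position': array([ 0.212, -0.587,  0.23 ]), 'eef_rot': array([ 0.985,  0.172, -0.   , -0.001]), 'contact_force': array([0.461, 0.146, 0.625]), 'grip_width': np.float64(0.996), 'gripper_force': np.float64(0.0)}
scene station 0.78 [381. 286.] [ 0.4641 -0.319   0.    ]
scene carrier_knob 0.57 [282. 238.] [ 0.4134 -0.0856  0.082 ]
scene station_mark 0.55 [331. 242.] [ 0.4533 -0.1941  0.082 ]
scene first_fixed_post 0.76 [353. 265.] [ 0.3572 -0.3036  0.1   ]
scene first_sliding_post 0.5 [356. 257.] [ 0.3901 -0.2925  0.1   ]
scene second_fixed_post 0.72 [387. 269.] [ 0.381  -0.3695  0.1   ]
scene second_sliding_post 0.54 [395. 268.] [ 0.3939 -0.3816  0.1   ]
scene second_sliding_post 0.41 [473. 294.] [ 0.3782 -0.5527  0.1   ]
scene gate_handle 0.95 [381. 243.] [ 0.4567 -0.3169  0.111 ]
scene gate_hinge 0.64 [389. 244.] [ 0.5263 -0.3039  0.073 ]
scene flux_jar 0.79 [226. 245.] [0.4361 0.1061 0.    ]
scene charcoal_block 0.65 [476. 295.] [ 0.5365 -0.5137  0.    ]
scene charcoal_block 0.51 [357
[... 302 characters left out ...]
.4485 -0.192   0.082 ]
side first_fixed_post 0.73 [354. 209.] [ 0.3553 -0.2944  0.1   ]
side first_sliding_post 0.66 [338. 212.] [ 0.3901 -0.2845  0.1   ]
side second_fixed_post 0.56 [345. 192.] [ 0.3713 -0.3752  0.1   ]
side second_sliding_post 0.58 [333. 192.] [ 0.399  -0.3778  0.1   ]
side gate_handle 0.71 [311. 198.] [ 0.4508 -0.3295  0.111 ]
side gate_handle 0.62 [341. 213.] [ 0.3868 -0.2601  0.111 ]
side gate_hinge 0.6 [274. 221.] [ 0.5332 -0.296   0.073 ]
side gate_hinge 0.26 [331. 190.] [ 0.4022 -0.4375  0.073 ]
side flux_jar 0.69 [320. 393.] [0.4356 0.1104 0.    ]
side charcoal_block 0.61 [280. 205.] [ 0.5389 -0.4927  0.    ]
side solder_spool 0.86 [364. 374.] [0.3637 0.0747 0.    ]
```

View pics/scene.png

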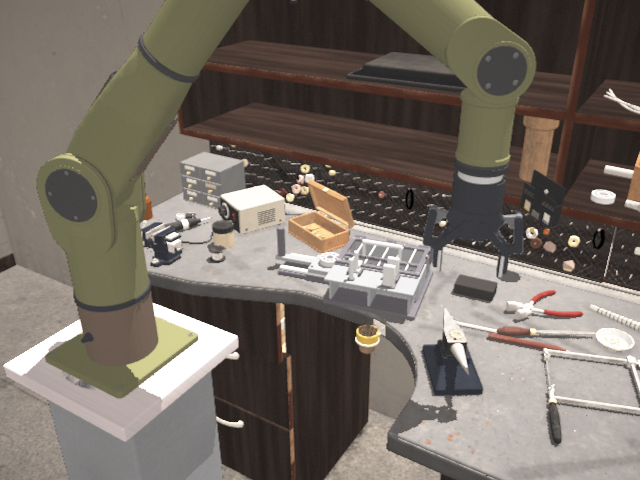

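View pics/side.png

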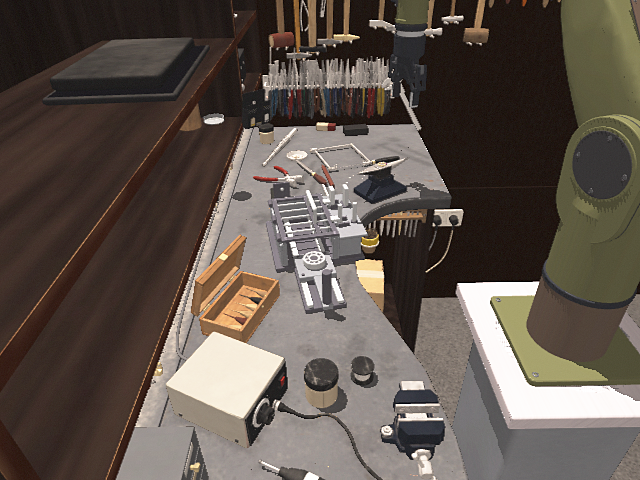

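>>> jog_arm(steps=[[[0.1,0.27,0.09],[0,0,0.029],1],[[0.12,0.27,0.08],[0,0,0.029],1],[[0.12,0.27,0.07],[0,0,0.029],1],[[0.12,0.27,0.07],[0,0,0.029],1],[[0.12,0.27,0.07],[0,0,0.029],1],[[0.12,0.26,0.07],[0,0,0.029],1],[[0.12,0.2,0.05],[0,0,0.029],1],[[0.1,0.1,0],[0,0,0.029],1]])

```text
clock: 2.3
position: [0.3973, -0.2037, 0.3323]
eef_rot: [0.617, 0.787, 0.0, 0.001]
contact_force: [0.3, -0.8, -0.6]
grip_width: 1.001
gripper_force: 0.0
```

Run:
```python
from h import *
st()
im,d=manip.read_camera("wrist");cv2.imwrite(f"pics/w1.png",im);find("wrist")
```

```text
{'clock': np.float64(2.3), 'qpos': array([ 0.861,  0.375, -0.695,  1.912,  0.292,  0.954,  0.272]), 'position': array([ 0.397, -0.204,  0.332]), 'eef_rot': array([0.617, 0.787, 0.   , 0.001]), 'contact_force': array([ 0.262, -0.803, -0.588]), 'grip_width': np.float64(1.001), 'gripper_force': np.float64(0.0)}
wrist station 0.77 [348. 277.] [ 0.4745 -0.3121  0.    ]
wrist carrier_knob 0.65 [372.  78.] [ 0.424 -0.079  0.082]
wrist station_mark 0.68 [361. 204.] [ 0.4451 -0.2013  0.082 ]
wrist first_fixed_post 0.67 [258. 280.] [ 0.3568 -0.3036  0.1   ]
wrist first_fixed_post 0.27 [283. 342.] [ 0.3981 -0.3716  0.1   ]
wrist first_sliding_post 0.69 [285. 278.] [ 0.3837 -0.2955  0.1   ]
wrist second_fixed_post 0.81 [254. 340.] [ 0.3653 -0.3772  0.1   ]
wrist second_fixed_post 0.3 [357. 402.] [ 0.5001 -0.4315  0.1   ]
wrist second_sliding_post 0.87 [285. 343.] [ 0.4003 -0.3727  0.1   ]
wrist gate_handle 0.77 [338. 318.] [ 0.4487 -0.3222  0.111 ]
wrist gate_hinge 0.64 [408. 303.] [ 0.5312 -0.3046  0.073 ]
wrist charcoal_block 0.91 [358. 402.] [ 0.5352 -0.5098  0.    ]
```

View pics/w1.png

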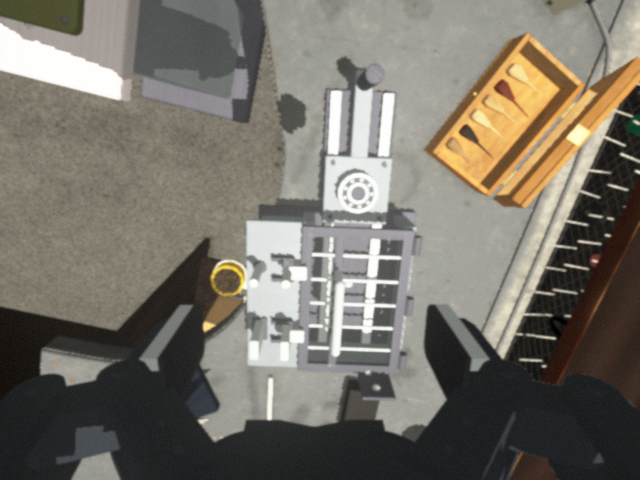

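>>> jog_arm(steps=[[[0.03,0.16,-0.16],[0,0,0],1],[[0.03,0.16,-0.16],[0,0,0],1],[[0.03,0.16,-0.16],[0,0,0],0.7],[[0.03,0.15,-0.15],[0,0,0],0.7]])

```text
clock: 3.45
position: [0.4201, -0.0791, 0.2041]
eef_rot: [0.62, 0.784, 0.0, 0.0]
contact_force: [1.1, -0.1, -0.5]
grip_width: 0.701
gripper_force: 0.0
```

Run:
```python
from h import *
st()
im,d=manip.read_camera("wrist");cv2.imwrite(f"pics/w2.png",im);find("wrist",["carrier_knob","station_mark","flux_jar","solder_spool","gate_handle"])
```

```text
{'clock': np.float64(3.45), 'qpos': array([ 0.449,  0.532, -0.558,  2.153,  0.507,  0.585, -0.247]), 'position': array([ 0.42 , -0.079,  0.204]), 'eef_rot': array([0.62 , 0.784, 0.   , 0.   ]), 'contact_force': array([ 1.095, -0.093, -0.492]), 'grip_width': np.float64(0.701), 'gripper_force': np.float64(0.0)}
wrist carrier_knob 0.82 [317. 225.] [ 0.4206 -0.071   0.082 ]
wrist station_mark 0.78 [314. 372.] [ 0.4477 -0.195   0.082 ]
wrist solder_spool 0.68 [295.   7.] [0.3677 0.0761 0.    ]
```

View pics/w2.png

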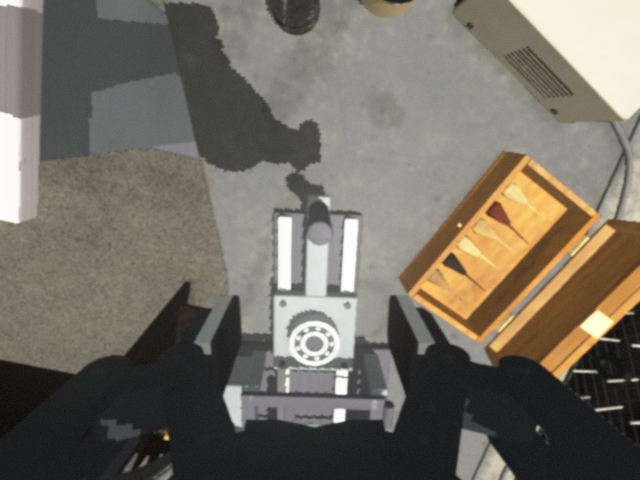

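>>> jog_arm(steps=[[[0.0,0.04,-0.2],[0,0,0],0.7],[[0.0,0,-0.2],[0,0,0],0.7],[[0,0,-0.19],[0,0,0],0.6],[[0,0,0],[0,0,0],0.2],[[0,0,0],[0,0,0],0.1],[[0,0,0],[0,0,0],0.1]], squeeze=30)

```text
clock: 4.5
position: [0.4223, -0.0722, 0.0883]
eef_rot: [0.621, 0.784, 0.002, 0.002]
contact_force: [5.4, -0.1, -7.7]
grip_width: 0.192
gripper_force: 29.8
```

>>> jog_arm(steps=[[[0.023,-0.097,0],[0,0,0],0.1],[[0.023,-0.097,0],[0,0,0],0.1],[[0.023,-0.097,0],[0,0,0],0.1],[[0.023,-0.097,0],[0,0,0],0.1],[[0.023,-0.097,0],[0,0,0],0.1],[[0,0,0],[0,0,0],0.1]])

```text
clock: 5.25
position: [0.4426, -0.1713, 0.0881]
eef_rot: [0.622, 0.783, -0.0, 0.001]
contact_force: [-1.4, -2.0, 1.2]
grip_width: 0.193
gripper_force: 30.6
```

Run:
```python
from h import *
st()
for c in("wrist","side"):
  im,d=manip.read_camera(c);find(c,["carrier_knob","station_mark"])
```

```text
{'clock': np.float64(5.25), 'qpos': array([ 0.505,  0.776, -0.379,  2.124,  0.779,  0.38 , -0.285]), 'position': array([ 0.443, -0.171,  0.088]), 'eef_rot': array([ 0.622,  0.783, -0.   ,  0.001]), 'contact_force': array([-1.447, -1.973,  1.17 ]), 'grip_width': np.float64(0.193), 'gripper_force': np.float64(30.561)}
wrist carrier_knob 0.95 [315. 308.] [ 0.444  -0.1724  0.082 ]
wrist station_mark 0.9 [309. 354.] [ 0.4465 -0.1951  0.082 ]
side carrier_knob 0.85 [315. 250.] [ 0.4416 -0.1672  0.082 ]
side station_mark 0.63 [316. 241.] [ 0.4393 -0.1982  0.082 ]
```

>>> jog_arm(steps=[[[0.004,-0.02,0],[0,0,0],0.1],[[0.004,-0.02,0],[0,0,0],0.1],[[0.004,-0.02,0],[0,0,0],0.1]])

```text
clock: 5.92
position: [0.4443, -0.1794, 0.0879]
eef_rot: [0.619, 0.785, -0.0, -0.001]
contact_force: [-3.3, 1.0, 7.7]
grip_width: 0.189
gripper_force: 31.2
```

>>> jog_arm(steps=[[[0.004,-0.02,0],[0,0,0],0.1],[[0,0,0],[0,0,0],0.1]])

```text
clock: 6.18
position: [0.4447, -0.1814, 0.0879]
eef_rot: [0.619, 0.786, 0.001, -0.002]
contact_force: [-4.2, 4.9, 10.3]
grip_width: 0.19
gripper_force: 31.4
```

>>> jog_arm(steps=[[[0.004,-0.02,0],[0,0,0],0.1],[[0,0,0],[0,0,0],0.1]])

```text
clock: 6.42
position: [0.4456, -0.186, 0.0879]
eef_rot: [0.619, 0.785, 0.0, -0.001]
contact_force: [-2.9, 1.7, 8.8]
grip_width: 0.187
gripper_force: 31.3
```

>>> jog_arm(steps=[[[0.004,-0.02,0],[0,0,0],0.1],[[0,0,0],[0,0,0],0.1]])

```text
clock: 6.68
position: [0.4468, -0.192, 0.0879]
eef_rot: [0.62, 0.785, -0.001, -0.0]
contact_force: [-2.6, -1.5, 7.8]
grip_width: 0.19
gripper_force: 31.1
```

Run:
```python
from h import *
st()
for c in("wrist","side"):
  im,d=manip.read_camera(c);find(c,["carrier_knob","station_mark"])
```

```text
{'clock': np.float64(6.675), 'qpos': array([ 0.561,  0.788, -0.409,  2.087,  0.766,  0.42 , -0.222]), 'position': array([ 0.447, -0.192,  0.088]), 'eef_rot': array([ 0.62 ,  0.785, -0.001, -0.   ]), 'contact_force': array([-2.58 , -1.466,  7.815]), 'grip_width': np.float64(0.19), 'gripper_force': np.float64(31.106)}
wrist carrier_knob 0.82 [309. 308.] [ 0.446  -0.1957  0.082 ]
wrist station_mark 0.77 [311. 318.] [ 0.4478 -0.2001  0.082 ]
side carrier_knob 0.93 [314. 240.] [ 0.4448 -0.2017  0.082 ]
side carrier_knob 0.38 [311. 197.] [ 0.4512 -0.3871  0.082 ]
side station_mark 0.73 [316. 243.] [ 0.4407 -0.1918  0.082 ]
```

>>> jog_arm(steps=[[[0.004,-0.015,0],[0,0,0],0.1],[[0,0,0],[0,0,0],0.1],[[0,0,0],[0,0,0],0.6],[[0,0,0],[0,0,0],0.7],[[0,0,0],[0,0,0],0.7]])

```text
clock: 7.6
position: [0.4486, -0.1955, 0.087]
eef_rot: [0.62, 0.785, 0.0, -0.0]
contact_force: [-0.5, -0.1, -0.9]
grip_width: 0.701
gripper_force: 0.0
```

Run:
```python
from h import *
st()
for c in("wrist","side","wrist"):
  im,d=manip.read_camera(c);find(c,["carrier_knob","station_mark"])
```

```text
{'clock': np.float64(7.6), 'qpos': array([ 0.569,  0.792, -0.412,  2.079,  0.765,  0.423, -0.214]), 'position': array([ 0.449, -0.196,  0.087]), 'eef_rot': array([ 0.62 ,  0.785,  0.   , -0.   ]), 'contact_force': array([-0.469, -0.092, -0.913]), 'grip_width': np.float64(0.701), 'gripper_force': np.float64(0.0)}
wrist carrier_knob 0.93 [310. 308.] [ 0.4479 -0.1983  0.082 ]
wrist station_mark 0.59 [310. 309.] [ 0.4479 -0.1989  0.082 ]
side carrier_knob 0.86 [314. 240.] [ 0.4444 -0.2027  0.082 ]
side station_mark 0.96 [313. 242.] [ 0.4456 -0.1952  0.082 ]
wrist carrier_knob 0.89 [307. 308.] [ 0.4469 -0.1991  0.082 ]
wrist station_mark 0.59 [309. 308.] [ 0.4475 -0.1988  0.082 ]
```

>>> jog_arm(steps=[[[0,0,0.3],[0,0,0],0.7],[[0,0,0.3],[0,0,0],1],[[-0.14,-0.17,0],[0,0,0],1],[[-0.14,-0.17,0],[0,0,0],1],[[-0.13,-0.17,0],[0,0,0],1],[[0,0,0],[0,0,0],1]])

```text
clock: 8.8
position: [0.3632, -0.3011, 0.2065]
eef_rot: [0.623, 0.782, -0.001, -0.001]
contact_force: [0.2, 0.1, 0.1]
grip_width: 0.999
gripper_force: 0.0
```

Run:
```python
from h import *
st()
im,d=manip.read_camera("wrist");cv2.imwrite("pics/w3.png",im)
find("wrist",["first_fixed_post","first_sliding_post","second_fixed_post","second_sliding_post","gate_handle","carrier_knob","station_mark"])
```

```text
{'clock': np.float64(8.8), 'qpos': array([ 1.01 ,  0.597, -0.655,  2.026,  0.561,  0.704,  0.222]), 'position': array([ 0.363, -0.301,  0.207]), 'eef_rot': array([ 0.623,  0.782, -0.001, -0.001]), 'contact_force': array([0.168, 0.136, 0.14 ]), 'grip_width': np.float64(0.999), 'gripper_force': np.float64(0.0)}
wrist first_fixed_post 0.74 [307. 234.] [ 0.3623 -0.2977  0.1   ]
wrist first_fixed_post 0.26 [468. 116.] [ 0.443  -0.1991  0.1   ]
wrist first_sliding_post 0.92 [354. 233.] [ 0.3945 -0.2889  0.1   ]
wrist second_fixed_post 0.94 [303. 333.] [ 0.3775 -0.3719  0.1   ]
wrist second_sliding_post 0.98 [349. 336.] [ 0.4122 -0.3665  0.1   ]
wrist gate_handle 0.61 [434. 295.] [ 0.4579 -0.3155  0.111 ]
wrist carrier_knob 0.62 [471. 116.] [ 0.4524 -0.1956  0.082 ]
wrist station_mark 0.75 [471. 115.] [ 0.4517 -0.195   0.082 ]
```

View pics/w3.png

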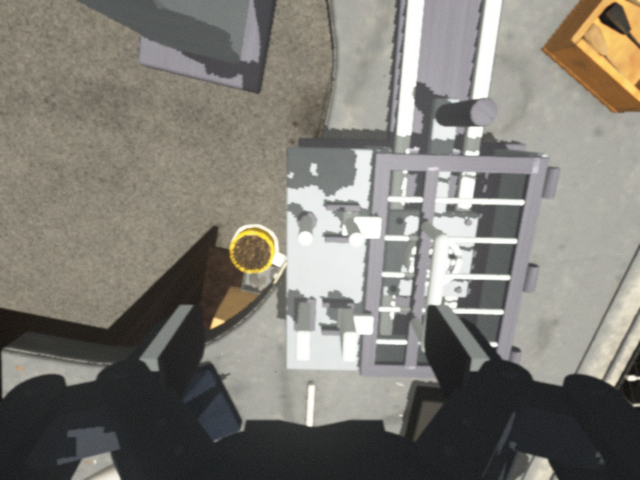

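>>> jog_arm(steps=[[[0.04,0.025,-0.17],[0,0,0],1],[[0,0,-0.16],[0,0,0],1],[[0,0,-0.16],[0,0,0],1],[[0,0,0],[0,0,0],1],[[0,0,0],[0,0,0],0.5],[[0,0,0],[0,0,0],0.2],[[0,0,0],[0,0,0],0.2],[[0,0,0],[0,0,0],0.2]], squeeze=25)

```text
clock: 10.2
position: [0.3644, -0.2959, 0.1107]
eef_rot: [0.622, 0.783, -0.008, -0.005]
contact_force: [-17.6, -2.2, 30.6]
grip_width: 0.281
gripper_force: 23.9
```

>>> jog_arm(steps=[[[0,0,0],[0,0,0],0.5],[[0,0,0],[0,0,0],0.9],[[0,0,0.2],[0,0,0],1],[[0,0,0.28],[0,0,0],1],[[0,0,0],[0,0,0],1]])

```text
clock: 10.82
position: [0.3781, -0.2938, 0.2088]
eef_rot: [0.62, 0.784, 0.001, 0.005]
contact_force: [-0.6, -0.5, -0.1]
grip_width: 0.999
gripper_force: 0.0
```

Run:
```python
from h import *
st()
im,d=manip.read_camera("wrist");cv2.imwrite("pics/w4.png",im[100:400,200:600])
find("wrist",["first_fixed_post","first_sliding_post","second_fixed_post","second_sliding_post","gate_handle"])
```

```text
{'clock': np.float64(10.825), 'qpos': array([ 0.989,  0.6  , -0.668,  2.014,  0.567,  0.707,  0.198]), 'position': array([ 0.378, -0.294,  0.209]), 'eef_rot': array([0.62 , 0.784, 0.001, 0.005]), 'contact_force': array([-0.56 , -0.518, -0.132]), 'grip_width': np.float64(0.999), 'gripper_force': np.float64(0.0)}
wrist first_fixed_post 0.69 [282. 236.] [ 0.3545 -0.298   0.1   ]
wrist first_sliding_post 0.82 [306. 237.] [ 0.3693 -0.2945  0.1   ]
wrist second_fixed_post 0.9 [282. 335.] [ 0.3685 -0.3713  0.1   ]
wrist second_sliding_post 0.89 [326. 335.] [ 0.4006 -0.364   0.1   ]
wrist gate_handle 0.62 [408. 295.] [ 0.4453 -0.3146  0.111 ]
```

View pics/w4.png

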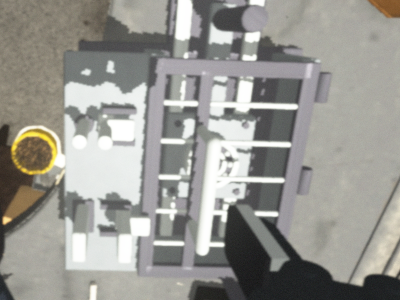

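>>> jog_arm(steps=[[[0,0,0],[0,0,0],1],[[0,0,0],[0,0,0],1]])

```text
clock: 11.38
position: [0.3744, -0.2928, 0.2046]
eef_rot: [0.62, 0.784, 0.0, -0.0]
contact_force: [0.0, 0.0, 0.2]
grip_width: 0.999
gripper_force: 0.0
```

Run:
```python
from h import *
st()
im,d=manip.read_camera("wrist")
find("wrist",["first_fixed_post","first_sliding_post","second_fixed_post","second_sliding_post","gate_handle"])
```

```text
{'clock': np.float64(11.375), 'qpos': array([ 0.987,  0.605, -0.662,  2.019,  0.569,  0.707,  0.197]), 'position': array([ 0.374, -0.293,  0.205]), 'eef_rot': array([ 0.62 ,  0.784,  0.   , -0.   ]), 'contact_force': array([0.002, 0.007, 0.187]), 'grip_width': np.float64(0.999), 'gripper_force': np.float64(0.0)}
wrist first_fixed_post 0.97 [287. 243.] [ 0.358  -0.3016  0.1   ]
wrist first_sliding_post 0.95 [312. 240.] [ 0.3739 -0.2955  0.1   ]
wrist first_sliding_post 0.25 [288. 242.] [ 0.3585 -0.3008  0.1   ]
wrist second_fixed_post 0.61 [284. 340.] [ 0.3719 -0.3764  0.1   ]
wrist second_sliding_post 0.77 [332. 343.] [ 0.4068 -0.3703  0.1   ]
wrist gate_handle 0.62 [412. 307.] [ 0.4519 -0.3235  0.111 ]
```

>>> jog_arm(steps=[[[0.015,-0.2,0],[0,0,0],1],[[0.018,-0.205,0],[0,0,0],1],[[0,0,-0.15],[0,0,0],1],[[0,0,-0.15],[0,0,0],1],[[0,0,-0.155],[0,0,0],1],[[0,0,0],[0,0,0],1]])

```text
clock: 12.42
position: [0.3797, -0.3732, 0.1124]
eef_rot: [0.62, 0.785, -0.0, -0.002]
contact_force: [-0.1, 0.8, 0.6]
grip_width: 0.997
gripper_force: 0.0
```

>>> jog_arm(steps=[[[0,0,0],[0,0,0],0.5],[[0,0,0],[0,0,0],0.2],[[0,0,0],[0,0,0],0.2],[[0,0,0],[0,0,0],0.2]])

```text
clock: 12.92
position: [0.3802, -0.3747, 0.115]
eef_rot: [0.621, 0.784, -0.001, -0.0]
contact_force: [-2.9, -0.9, 7.9]
grip_width: 0.198
gripper_force: 3.9
```

Run:
```python
from h import *
st()
im,d=manip.read_camera("wrist");cv2.imwrite("pics/w5.png",im)
find("wrist",["first_fixed_post","first_sliding_post","second_fixed_post","second_sliding_post","gate_handle"])
```

```text
{'clock': np.float64(12.925), 'qpos': array([ 1.017,  0.798, -0.552,  1.931,  0.71 ,  0.617,  0.232]), 'position': array([ 0.38 , -0.375,  0.115]), 'eef_rot': array([ 0.621,  0.784, -0.001, -0.   ]), 'contact_force': array([-2.949, -0.888,  7.852]), 'grip_width': np.float64(0.198), 'gripper_force': np.float64(3.892)}
wrist first_fixed_post 0.59 [301. 112.] [ 0.3576 -0.2999  0.1   ]
wrist first_sliding_post 0.86 [343. 114.] [ 0.3742 -0.2969  0.1   ]
wrist second_fixed_post 0.65 [294. 292.] [ 0.3719 -0.3762  0.1   ]
wrist second_sliding_post 0.75 [370. 297.] [ 0.406  -0.3706  0.1   ]
wrist gate_handle 0.95 [519. 221.] [ 0.4518 -0.3203  0.111 ]
```

View pics/w5.png

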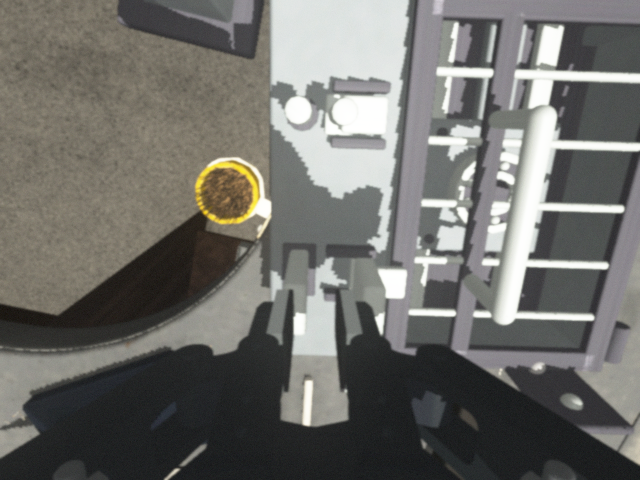

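>>> jog_arm(steps=[[[0,0,0.15],[0,0,0],0.2],[[0,0,0.05],[0,0,0],1],[[0,0,0],[0,0,0],1],[[0,0,0],[0,0,0],1],[[0.005,0,-0.12],[0,0,0],1],[[0,0,-0.122],[0,0,0],1],[[0,0,0],[0,0,0],1],[[0,0,0],[0,0,0],1]])

```text
clock: 14.22
position: [0.3823, -0.3739, 0.1058]
eef_rot: [0.62, 0.784, 0.0, 0.0]
contact_force: [1.1, -0.4, 0.7]
grip_width: 0.999
gripper_force: 0.0
```

>>> jog_arm(steps=[[[0,0,0],[0,0,0],0.6],[[0,0,0],[0,0,0],0.5],[[0,0,0],[0,0,0],0.4],[[0,0,0],[0,0,0],0.2]])

```text
clock: 14.72
position: [0.3802, -0.3752, 0.1074]
eef_rot: [0.621, 0.784, -0.002, -0.0]
contact_force: [-6.1, -0.0, 15.8]
grip_width: 0.3
gripper_force: 25.4
```

>>> jog_arm(steps=[[[0,0,0],[0,0,0],0.2],[[0,0,0],[0,0,0],0.2],[[0,0,0],[0,0,0],1],[[0,0,0],[0,0,0],1],[[0,0,0.24],[0,0,0],1],[[0.12,0.12,0.24],[0,0,0],1],[[0.22,0.16,0],[0,0,0],0.6],[[0,0,0],[0,0,0],0.6]])

```text
clock: 15.72
position: [0.4549, -0.3137, 0.2028]
eef_rot: [0.617, 0.787, 0.003, 0.002]
contact_force: [-0.6, -1.2, 0.6]
grip_width: 0.61
gripper_force: 0.0
```

>>> jog_arm(steps=[[[0,0,0],[0,0,0],0.6]])

```text
clock: 15.85
position: [0.4493, -0.3181, 0.201]
eef_rot: [0.62, 0.785, -0.001, -0.001]
contact_force: [-0.8, 0.3, -1.1]
grip_width: 0.6
gripper_force: 0.0
```

Run:
```python
from h import *
st()
im,d=manip.read_camera("wrist");cv2.imwrite("pics/w6.png",im)
find("wrist",["first_fixed_post","first_sliding_post","second_fixed_post","second_sliding_post","gate_handle","gate_hinge","carrier_knob","station_mark"])
```

```text
{'clock': np.float64(15.85), 'qpos': array([ 0.917,  0.698, -0.655,  1.809,  0.56 ,  0.83 ,  0.217]), 'position': array([ 0.449, -0.318,  0.201]), 'eef_rot': array([ 0.62 ,  0.785, -0.001, -0.001]), 'contact_force': array([-0.825,  0.305, -1.073]), 'grip_width': np.float64(0.6), 'gripper_force': np.float64(0.0)}
wrist first_fixed_post 0.66 [182. 184.] [ 0.3577 -0.3025  0.1   ]
wrist first_sliding_post 0.72 [207. 182.] [ 0.3732 -0.2977  0.1   ]
wrist first_sliding_post 0.63 [316. 249.] [ 0.4519 -0.3258  0.1   ]
wrist second_fixed_post 0.78 [191. 288.] [ 0.3733 -0.374   0.1   ]
wrist second_sliding_post 0.7 [210. 292.] [ 0.3871 -0.374   0.1   ]
wrist second_sliding_post 0.64 [207. 182.] [ 0.3738 -0.2973  0.1   ]
wrist gate_handle 0.88 [319. 244.] [ 0.4531 -0.3187  0.111 ]
wrist gate_hinge 0.76 [432. 233.] [ 0.5368 -0.3024  0.073 ]
wrist carrier_knob 0.82 [355.  53.] [ 0.4483 -0.1991  0.082 ]
wrist carrier_knob 0.7 [354.  55.] [ 0.4479 -0.2005  0.082 ]
wrist station_mark 0.61 [356.  55.] [ 0.4493 -0.2002  0.082 ]
```

View pics/w6.png

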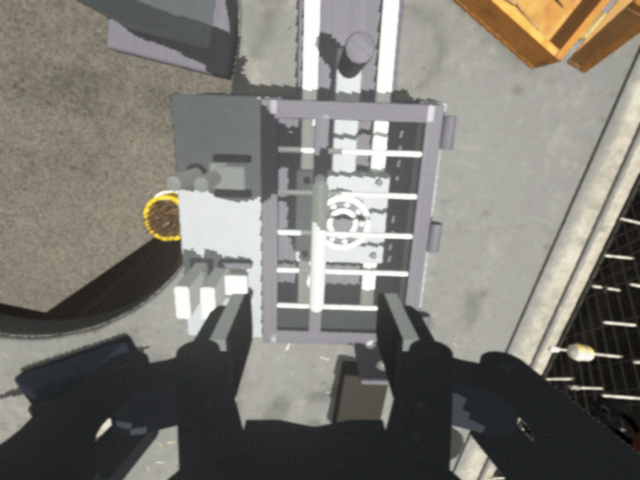

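Run:
```python
from h import *
yaw=.22;ex=np.array([np.cos(yaw),np.sin(yaw),0]);ey=np.array([-np.sin(yaw),np.cos(yaw),0]);ez=np.array([0,0,1.])
def tcp(g,t):
    a=np.arctan2(38,86); c=np.pi-a-g
    h=.094*(np.cos(c)*ex+np.sin(c)*ez)
    d=-np.sin(t)*ex-np.cos(t)*ez
    return h-.003*d
N=16;G=np.linspace(0,1.27,N+1);T=G*.5
for i in range(N):
    print(np.round((tcp(G[i+1],T[i+1])-tcp(G[i],T[i]))/.2,3).tolist(),np.round((T[1])*ey/2/np.pi,4).tolist())
for c in("scene","side"):
    m=manip.camera_model(c);K=np.array(m["intrinsics"]);W=np.array(m["world_from_camera"])
    im,d=manip.read_camera(c);v,u=np.nonzero(d>0);z=d[v,u]
    P=(W@np.vstack([(u-K[0,2])/K[0,0]*z,(v-K[1,2])/K[1,1]*z,z,np.ones_like(z)]))[:3].T
    for z0 in np.arange(.1,.8,.1):
        q=P[(P[:,2]>z0)&(P[:,2]<z0+.1)&(abs(P[:,1]+.28)<.2)&(P[:,0]>.57)]
        if len(q)>50: print(c,round(z0,1),len(q),np.round(np.percentile(q[:,0],[1,5,25,50]),3))
```

```text
[0.017, 0.004, 0.033] [-0.0014, 0.0062, 0.0]
[0.019, 0.004, 0.032] [-0.0014, 0.0062, 0.0]
[0.022, 0.005, 0.03] [-0.0014, 0.0062, 0.0]
[0.024, 0.005, 0.029] [-0.0014, 0.0062, 0.0]
[0.026, 0.006, 0.027] [-0.0014, 0.0062, 0.0]
[0.028, 0.006, 0.024] [-0.0014, 0.0062, 0.0]
[0.03, 0.007, 0.022] [-0.0014, 0.0062, 0.0]
[0.031, 0.007, 0.02] [-0.0014, 0.0062, 0.0]
[0.033, 0.007, 0.017] [-0.0014, 0.0062, 0.0]
[0.034, 0.008, 0.014] [-0.0014, 0.0062, 0.0]
[0.035, 0.008, 0.012] [-0.0014, 0.0062, 0.0]
[0.036, 0.008, 0.009] [-0.0014, 0.0062, 0.0]
[0.036, 0.008, 0.006] [-0.0014, 0.0062, 0.0]
[0.037, 0.008, 0.003] [-0.0014, 0.0062, 0.0]
[0.037, 0.008, -0.0] [-0.0014, 0.0062, 0.0]
[0.037, 0.008, -0.003] [-0.0014, 0.0062, 0.0]
scene 0.1 3149 [0.581 0.6   0.633 0.725]
scene 0.2 9808 [0.628 0.638 0.727 0.875]
scene 0.3 988 [0.624 0.626 0.628 0.63 ]
scene 0.4 9255 [0.63  0.648 0.687 0.93 ]
scene 0.5 3354 [0.948 0.95  0.954 0.956]
side 0.1 599 [0.576 0.58  0.593 0.613]
side 0.2 6747 [0.628 0.634 0.665 0.703]
side 0.3 3148 [0.628 0.628 0.639 0.762]
side 0.4 13828 [0.639 0.657 0.713 0.798]
side 0.5 656 [0.953 0.953 0.954 0.955]
```

>>> jog_arm(steps=[[[0.015,-0.01,-0.15],[0,0,0],0.6],[[0,0,-0.15],[0,0,0],0.6],[[0,0,-0.14],[0,0,0],0.6],[[0,0,0],[0,0,0],0.3],[[0,0,0],[0,0,0],0.0],[[0,0,0],[0,0,0],0.0],[[0,0,0],[0,0,0],0.0]], squeeze=60)

```text
clock: 17.27
position: [0.4527, -0.3207, 0.1151]
eef_rot: [0.62, 0.784, -0.001, 0.001]
contact_force: [-3.6, -0.5, 4.7]
grip_width: -0.0
gripper_force: 2.5
```

Run:
```python
from h import *
st();print(manip.nose_length)
im,d=manip.read_camera("wrist");cv2.imwrite("pics/w7.png",im)
find("wrist",["gate_handle"])
for c in("scene","side"):
    m=manip.camera_model(c);K=np.array(m["intrinsics"]);W=np.array(m["world_from_camera"])
    im,d=manip.read_camera(c);v,u=np.nonzero(d>0);z=d[v,u]
    P=(W@np.vstack([(u-K[0,2])/K[0,0]*z,(v-K[1,2])/K[1,1]*z,z,np.ones_like(z)]))[:3].T
    for y0 in(-.45,-.4,-.35,-.3,-.25,-.2):
      print(c,y0,[(round(z0,2),np.round(np.percentile(q[:,0],[2,20]),2).tolist()) for z0 in np.arange(.1,.6,.05) for q in [P[(P[:,2]>z0)&(P[:,2]<z0+.05)&(P[:,1]>y0)&(P[:,1]<y0+.05)&(P[:,0]>.57)]] if len(q)>20])
```

```text
{'clock': np.float64(17.275), 'qpos': array([ 0.856,  0.817, -0.555,  1.869,  0.686,  0.655,  0.111]), 'position': array([ 0.453, -0.321,  0.115]), 'eef_rot': array([ 0.62 ,  0.784, -0.001,  0.001]), 'contact_force': array([-3.554, -0.494,  4.689]), 'grip_width': np.float64(-0.0), 'gripper_force': np.float64(2.521)}
0.022
wrist gate_handle 0.85 [314. 301.] [ 0.4528 -0.3193  0.111 ]
scene -0.45 [(np.float64(0.1), [0.7, 0.72]), (np.float64(0.15), [0.63, 0.63]), (np.float64(0.2), [0.63, 0.69]), (np.float64(0.25), [0.95, 0.95]), (np.float64(0.35), [0.63, 0.63]), (np.float64(0.4), [0.63, 0.68]), (np.float64(0.45), [0.95, 0.95]), (np.float64(0.5), [0.95, 0.95]), (np.float64(0.55), [0.95, 0.95])]
scene -0.4 [(np.float64(0.1), [0.7, 0.71]), (np.float64(0.15), [0.63, 0.63]), (np.float64(0.2), [0.63, 0.69]), (np.float64(0.25), [0.95, 0.95]), (np.float64(0.35), [0.62, 0.63]), (np.float64(0.4), [0.63, 0.67]), (np.float64(0.45), [0.95, 0.95]), (np.float64(0.5), [0.95, 0.95]), (np.float64(0.55), [0.95, 0.95])]
scene -0.35 [(np.float64(0.1), [0.7, 0.72]), (np.float64(0.15), [0.63, 0.63]), (np.float
[... 1471 characters left out ...]
.float64(0.35), [0.63, 0.63]), (np.float64(0.4), [0.64, 0.69]), (np.float64(0.45), [0.95, 0.95]), (np.float64(0.5), [0.95, 0.95])]
side -0.3 [(np.float64(0.15), [0.63, 0.63]), (np.float64(0.2), [0.63, 0.66]), (np.float64(0.35), [0.63, 0.63]), (np.float64(0.4), [0.64, 0.68]), (np.float64(0.45), [0.95, 0.95]), (np.float64(0.5), [0.95, 0.95])]
side -0.25 [(np.float64(0.15), [0.63, 0.63]), (np.float64(0.2), [0.63, 0.66]), (np.float64(0.35), [0.63, 0.63]), (np.float64(0.4), [0.64, 0.68]), (np.float64(0.45), [0.95, 0.95])]
side -0.2 [(np.float64(0.1), [0.57, 0.58]), (np.float64(0.15), [0.63, 0.63]), (np.float64(0.2), [0.63, 0.66]), (np.float64(0.35), [0.63, 0.63]), (np.float64(0.4), [0.64, 0.67])]
```

View pics/w7.png

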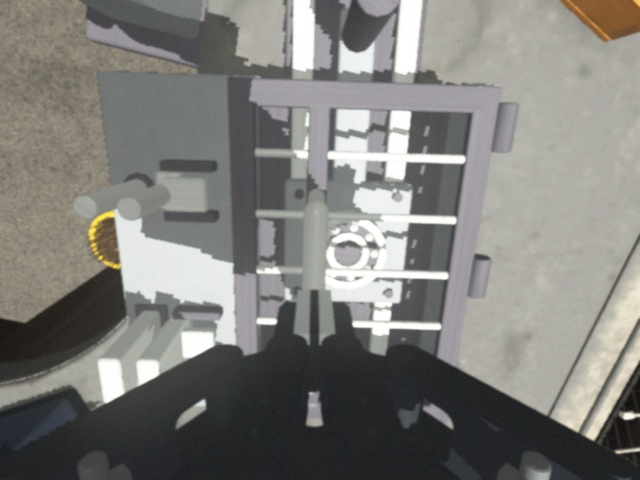

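>>> jog_arm(steps=[[[0,0,0.1],[0,0,0],0.1],[[0,0,0.05],[0,0,0],0.5],[[0,0,0],[0,0,0],0.5],[[0,0,-0.1],[0,0,0],0.5],[[0,0,-0.05],[0,0,0],0.5],[[0,0,-0.03],[0,0,0],0.5],[[0,0,-0.02],[0,0,0],0.5],[[0,0,0],[0,0,0],0.5]])

```text
clock: 18.48
position: [0.4531, -0.32, 0.1035]
eef_rot: [0.62, 0.784, 0.0, -0.0]
contact_force: [0.2, -0.4, -0.3]
grip_width: 0.499
gripper_force: 0.0
```

>>> jog_arm(steps=[[[0,0,0],[0,0,0],0.25],[[0,0,0],[0,0,0],0.0],[[0,0,0],[0,0,0],0.0]])

```text
clock: 18.85
position: [0.4523, -0.3204, 0.1039]
eef_rot: [0.621, 0.784, -0.001, -0.0]
contact_force: [-2.3, 0.1, 4.0]
grip_width: 0.085
gripper_force: 58.6
```

Run:
```python
from h import *
st()
yaw=.22;ex=np.array([np.cos(yaw),np.sin(yaw),0])
def h(g):
    c=np.pi-np.arctan2(38,86)-g
    return .094*(np.cos(c)*ex+np.sin(c)*np.array([0,0,1.]))
G=np.linspace(0,1.24,17)
for i in range(16): print(np.round((h(G[i+1])-h(G[i]))/.2,3).tolist(), np.round((h(G[i+1])-h(0)),3))
```

```text
{'clock': np.float64(18.85), 'qpos': array([ 0.847,  0.833, -0.541,  1.875,  0.701,  0.634,  0.097]), 'position': array([ 0.452, -0.32 ,  0.104]), 'eef_rot': array([ 0.621,  0.784, -0.001, -0.   ]), 'contact_force': array([-2.307,  0.106,  3.989]), 'grip_width': np.float64(0.085), 'gripper_force': np.float64(58.602)}
[0.016, 0.003, 0.033] [0.003 0.001 0.007]
[0.018, 0.004, 0.031] [0.007 0.002 0.013]
[0.02, 0.005, 0.03] [0.011 0.002 0.019]
[0.023, 0.005, 0.028] [0.015 0.003 0.024]
[0.025, 0.006, 0.026] [0.02  0.005 0.03 ]
[0.027, 0.006, 0.024] [0.026 0.006 0.035]
[0.028, 0.006, 0.022] [0.031 0.007 0.039]
[0.03, 0.007, 0.02] [0.037 0.008 0.043]
[0.031, 0.007, 0.017] [0.043 0.01  0.046]
[0.032, 0.007, 0.015] [0.05  0.011 0.049]
[0.033, 0.007, 0.012] [0.057 0.013 0.052]
[0.034, 0.008, 0.009] [0.063 0.014 0.054]
[0.035, 0.008, 0.007] [0.07  0.016 0.055]
[0.035, 0.008, 0.004] [0.078 0.017 0.056]
[0.036, 0.008, 0.001] [0.085 0.019 0.056]
[0.035, 0.008, -0.002] [0.092 0.021 0.056]
```

>>> jog_arm(steps=[[[0.016,0.003,0.033],[0,0,0],0],[[0.018,0.004,0.031],[0,0,0],0],[[0.02,0.005,0.03],[0,0,0],0],[[0.023,0.005,0.028],[0,0,0],0]])

```text
clock: 19.35
position: [0.4662, -0.3175, 0.128]
eef_rot: [0.621, 0.784, -0.002, -0.002]
contact_force: [-5.9, -3.3, -3.4]
grip_width: 0.083
gripper_force: 58.4
```

>>> jog_arm(steps=[[[0.025,0.006,0.026],[0,0,0],0],[[0.027,0.006,0.024],[0,0,0],0],[[0.028,0.006,0.022],[0,0,0],0],[[0.03,0.007,0.02],[0,0,0],0]])

```text
clock: 19.85
position: [0.4819, -0.3143, 0.1441]
eef_rot: [0.621, 0.783, -0.006, -0.006]
contact_force: [-15.2, -6.2, -9.2]
grip_width: 0.086
gripper_force: 58.6
```

>>> jog_arm(steps=[[[0.031,0.007,0.017],[0,0,0],0],[[0.032,0.007,0.015],[0,0,0],0],[[0.033,0.007,0.012],[0,0,0],0],[[0.034,0.008,0.009],[0,0,0],0]])

```text
clock: 20.35
position: [0.5142, -0.308, 0.1598]
eef_rot: [0.621, 0.784, -0.003, -0.0]
contact_force: [-9.6, -3.5, 16.4]
grip_width: 0.086
gripper_force: 61.3
```

>>> jog_arm(steps=[[[0.035,0.008,0.007],[0,0,0],0],[[0.035,0.008,0.004],[0,0,0],0],[[0.036,0.008,0.001],[0,0,0],0],[[0.035,0.008,-0.002],[0,0,0],0],[[0,0,0],[0,0,0],0]])

```text
clock: 20.98
position: [0.5452, -0.3017, 0.161]
eef_rot: [0.621, 0.784, -0.001, 0.002]
contact_force: [-5.1, -4.6, 6.9]
grip_width: 0.08
gripper_force: 62.4
```

Run:
```python
from h import *
st()
for c in("scene","side"):
    im,d=manip.read_camera(c);cv2.imwrite(f"pics/{c}2.png",im)
    if c=="side": cv2.imwrite("pics/side2c.png",cv2.resize(im[100:320,200:480],None,fx=2.5,fy=2.5))
```

```text
{'clock': np.float64(20.975), 'qpos': array([ 0.757,  0.829, -0.61 ,  1.628,  0.589,  0.873,  0.143]), 'position': array([ 0.545, -0.302,  0.161]), 'eef_rot': array([ 0.621,  0.784, -0.001,  0.002]), 'contact_force': array([-5.085, -4.609,  6.899]), 'grip_width': np.float64(0.08), 'gripper_force': np.float64(62.398)}
```

View pics/side2c.png

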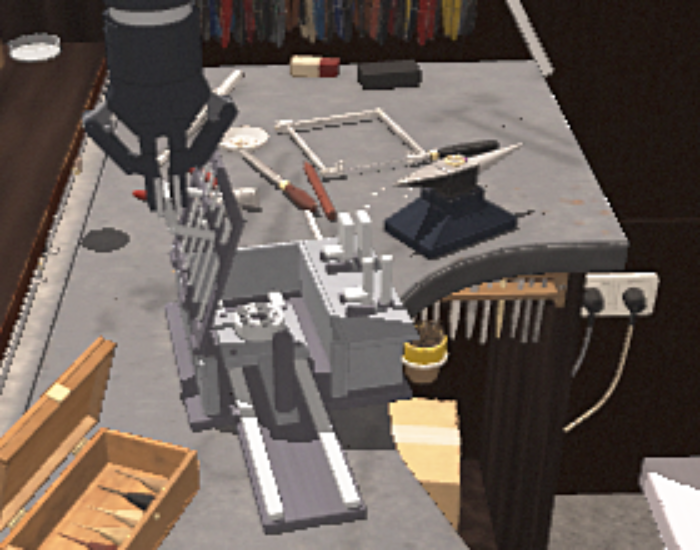

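>>> jog_arm(steps=[[[0,0,0],[0,0,0],0],[[0,0,0],[0,0,0],0],[[0,0,0],[0,0,0],0],[[0,0,0],[0,0,0],0]])

```text
clock: 21.58
position: [0.5449, -0.3018, 0.1611]
eef_rot: [0.621, 0.784, -0.001, 0.002]
contact_force: [-4.0, -4.9, 6.1]
grip_width: 0.083
gripper_force: 62.4
```

Run:
```python
from h import *
st();print(manip.hand_in())
```

```text
{'clock': np.float64(21.575), 'qpos': array([ 0.758,  0.829, -0.61 ,  1.629,  0.589,  0.873,  0.143]), 'position': array([ 0.545, -0.302,  0.161]), 'eef_rot': array([ 0.621,  0.784, -0.001,  0.002]), 'contact_force': array([-4.024, -4.888,  6.124]), 'grip_width': np.float64(0.083), 'gripper_force': np.float64(62.354)}
the job is handed in; nothing more can be done
None
```

The job is handed in at 21.6 s of 58 s: the carrier is in its stop, both catches are squeezed open in order, and the gripper is holding the gate about 71° up, an angle worked out from the tool position; the hand-in gave no verdict.

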